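# Lock the instrument tray's hold-down bar with its T-toggle

### The arm

A 6-joint arm with a two-finger parallel gripper is mounted at the origin on a cart in front of the work surface, level with it; the furniture and walls round the work are solid. World frame = base frame: x ahead of the robot, y to its left, z up, the work surface at z = 0. Lengths are in m, angles in rad, forces in N, time in s.
With the tool pointing down it reaches from about 0.25 to 0.775 m from the base axis. Payload 4 kg.
Tool frame: the origin (TCP) lies between the finger pads; the fingertips stand 19 mm ahead of it and the grasp point (between the pads) is the TCP; z points along the fingers, y is the line along which they close (so a half turn about z gives the same grasp; the last joint's range is limited). The gripper opens to 85 mm and grips with 20 to 120 N. Pads are 22 mm wide; open, the fingers measure 114 mm over their backs; the gripper's body (76 mm by 85 mm) begins 54 mm behind the grasp point. The pads swing forward as they close: fully open they stand 13 mm farther back than shut.
Start: joints at [1.145, 0.087, 1.371, -0, 1.684, -0.103], TCP at [0.174, 0.522, 0.25] pointing down, gripper open.
Joint ranges: [-3.1, 3.1], [-0.76, 2.03], [0.27, 2.55], [-1.08, 4.22], [0.17, 2.65], [-2.57, 2.57]. Speed limits (rad/s): [2.79, 2.79, 3.14, 3.14, 3.14, 3.14].

### API

Orientations are given as a unit quaternion [x, y, z, w].
In Python, from workcell import ctrl, viewer, order gives the robot as it stands.
- The arm moves only by the tool servo_tool, never from a script. Its argument "plan" is a list of rows, each a list of 7 numbers: the turn, a rotation vector about the tool's x, y, z in rad, then the shift along the tool's x, y, z in m, then the finger opening in m, from 0 to 0.0854. A call has exactly 5 rows; each row shifts and turns the commanded pose from where the row before left it, along the tool's axes as they then stand; what a row does not reach is not made up. A row lasts 1/8 s, in which the tool goes at most 62.5 mm and 10.7 degrees, less where a joint would pass 70% of its speed; a pose out of reach is approached as far as the arm can. A call with a gripper value outside its range is refused whole. The fingers move at their own pace and stop on an object; the grip force is fixed at half the most. Time passes only in rows, so rows that do not move let the fingers close, or fill a call up. It gives the time, the measured TCP pose, the force, the opening and the grip force at its end, in the units of the state.
- ctrl.get_obs(): the state, without advancing time (a new reading comes with each control period).
- viewer.grab_frame(name): name is "scene" or "side" or "wrist"; returns a dict with "img" (384x512x3 uint8, red, green, blue), "K" (3x3 intrinsics, pixels), "k1" (the pictures are not rectified: a ray, as slopes to the right and down, at radius r is drawn at 1 + k1 r^2 times it, then the intrinsics apply), "R" (3x3) and "t" (3): a world point X has camera coordinates R X + t. Camera axes: x right, y down, z forward; pixel columns grow to the right and rows downward; lengths in m; the calibration is good to about 2 mm. A picture is of the moment at which its call begins. There is no depth.
- order.sign_off(): hands the job in; it is judged then, once.
The state is a dict: "time_s": time; "joint_positions": joint angles; "dq": joint speeds; "tau": joint torques, N m; "ee_pos": TCP position; "tool_rot": TCP orientation; "contact_force": force on the tool from outside, world axes, zero at the start; "wrist_torque": the same for the moment, N m; "width": finger opening in m; "finger_force": force on a finger pad.
Only numpy, scipy, OpenCV 4.12 (cv2) and the standard library are available. Lean on these libraries where they do the work, as an engineer would, in place of code of your own. Each camera call takes 0.05 s, during which the arm holds its last target. There are 200 camera calls.

### The job

The instruments are laid in the steel tray and the hold-down bar lies over them: now lock the bar for transport. Take the blue T-toggle from its stowage tube, pass its foot through the opening in the bar and down through the slot of the sliding brass receptacle below (it sits off centre somewhere along the bar's length, so feel for the slot gently), press it down against the bar's springy pad, turn it a quarter turn clockwise and let it rise so that it holds the bar down by itself. Work with a light hand: the contact forces of the toggle on bar, receptacle and tray together must stay below 35 N (locked, spring and groove make about 20 N), and leave the other things on the table where they are.

Things in the scene. Friction and masses are not known exactly. Their poses are not given: they have to be found in the camera images.
- tray: Stainless instrument tray, 234 x 176 mm, walls 23 mm high, fixed on the table. Origin on the table under the nominal centre of the lock; z up, x along the hold-down bar towards its hinge (176 mm away), y across. All heights in these texts that name z are above the table.
- bar_opening (a point): Tray point x = y = 0 at z = 44 mm: middle of the opening (31 mm along the tray's x, 33 mm along y) in the 62 x 60 mm plate at the free end of the hold-down bar, 6 mm steel. The plate's top is at z = 44 mm at rest; it can be pressed down 12 mm against the springy green pad: about 4 N to start, 8 N at 6 mm (the locked height, top at z = 38 mm), 12 N at 10 mm.
- receptacle_home (a point): Tray point x = y = 0 at z = 24 mm, the flat top of the brass receptacle under the opening. Its slot is 31 mm long along the tray's y, 10 mm wide, not chamfered. The receptacle slides stiffly in its guide (2.5 N to shift): the slot's true middle lies up to 9.5 mm either way along the tray's x from this point and is not reported; it is never off along y nor turned.
- turn_level (a point): Tray point x = y = 0 at z = 9 mm. The slotted plate is 8 mm thick. Once the foot's underside is at z = 9 mm or lower (down to 6 mm is free) the toggle can be turned clockwise seen from above, a quarter turn to a stop. A groove 3 mm deep and 12 mm wide crosses the plate's underside at right angles to the slot; let go, the turned foot rises into it (foot's underside at z = 12 mm).
- stow_rim (a point): Middle of the top rim (z = 40 mm) of the grey stowage tube in the tray, 42 mm across, bore 31 mm; at tray x = 0, y = 62 mm.
- toggle: T-toggle, about 90 g. Origin on its axis at the underside of its round steel collar (56 mm across, 4 mm thick), z up along the axis, foot and grip both along x. Starts upright, collar on the rim of the stowage tube, foot hanging in the bore, its x within 0.5 rad of the tray's y (either way round). Locked: x along the tray's x, origin at z = 38 mm.
- toggle_grip (a point): Middle of the toggle's flat blue grip, 25 mm above the toggle's origin: 36 mm along the toggle's x, 12 mm thick along its y (take it across these), 38 mm high.
- toggle_foot (a point): Middle of the underside of the toggle's T-foot, 26 mm below the toggle's origin. Foot: 26 mm long along the toggle's x, 8 mm wide, 7 mm high, on a shaft 8 mm thick.
- hold_bar (a joint): hinge of the hold-down bar, rad: 0 at rest (raised by its pad), 0.034 locked, 0.068 pressed to its stop; grows as the free end goes down
- marker_1: white marker pen with blue cap, 132 mm long; bystander
- syringe_1: plastic syringe, 118 mm long; bystander
- syringe_2: plastic syringe, 122 mm long; bystander
- cup_white: white plastic cup, 68 mm across, 50 mm high; bystander
- hemostat_5: steel hemostat, 167 mm long; bystander

How it is judged:
On the way, in this order (a step that is already met when the one before it is completed fails the run):
1. the toggle's foot is through the bar's opening and in the receptacle's slot, in line with it (z of toggle_foot in the frame of tray below 0.016 m and horizontal distance between toggle_foot and tray below 0.0145 m and angle between the x axis of toggle and the y axis of tray, either way round below 0.25 rad), for 0.05 s.
2. pressed down below the receptacle's plate and turned clockwise to the end of its quarter turn (z of toggle_foot in the frame of tray below 0.0102 m and horizontal distance between toggle_foot and tray below 0.0145 m and angle between the x axis of toggle and the x axis of tray, either way round below 0.2 rad), for 0.05 s.
At the end, for the whole second after the job is handed in: The toggle stands upright in the lock, a quarter turn from the slot (within 0.17 rad of the tray's x), its foot risen into the groove (underside 10.8 to 14 mm above the table, within 14.5 mm of the tray's origin), at rest, and the bar is held down at 0.024 to 0.046 rad (z of toggle_foot in the frame of tray between 0.0108 and 0.014 m and horizontal distance between toggle_foot and tray below 0.0145 m and angle between the x axis of toggle and the x axis of tray, either way round below 0.17 rad and angle between toggle's own z axis and vertical below 0.12 rad and value of joint hold_bar between 0.024 and 0.046 rad and linear speed of toggle below 0.02 m/s); the robot touches nothing.
It fails at once if the toggle is forced: its contact forces on tray, bar and receptacle together exceed 35 N (contact force between toggle and tray above 35 N).
It fails at once if one of the marker, syringes, cup or hemostat on the table is moved more than 20 mm (distance of any of marker_1, syringe_1, syringe_2, cup_white, hemostat_5 from where it was at the start of the episode above 0.02 m).
It also fails if it takes over 61 s, if anything falls off the work surface, if the arm or the gripper's body presses on something with over 40 N, if the wrist force passes 120 N, or if a joint passes its speed limit or range.

## Working session

There is one attempt and no reset: what is moved stays moved. The work goes in short steps, Python scripts to look and compute and a tool call to move; the robot and the scene stay as the last step left them, time stands still between calls to the robot, and variables do not carry over. Pictures are saved under pics/ and viewed, at most 10 in all, crops included, and the job is handed in when it is done.

Besides the shell and the picture viewer there is one more tool, called after ">>>" by a JSON object that holds its "api" and its "payload", one argument or row to a line. servo_tool: Moves the arm, as the interface text tells. Its arguments: {"type":"object","properties":{"plan":{"type":"array"}},"required":["plan"]}

```bash
mkdir -p pics; cat > h.py <<'E'
import numpy as np,cv2
from workcell import ctrl,viewer,order
def grab(n,f):
    d=viewer.grab_frame(n); cv2.imwrite('pics/'+f,d['img'][:,:,::-1])
    np.savez('pics/'+f+'.npz',**{k:np.array(d[k]) for k in('img','K','k1','R','t')}); return d
def load(f): return dict(np.load('pics/'+f+'.npz'))
def proj(d,X):
    c=np.atleast_2d(X)@np.array(d['R']).T+d['t']; s=c[:,:2]/c[:,2:]; s=s*(1+d['k1']*(s**2).sum(1,keepdims=True))
    K=d['K']; return np.c_[K[0][0]*s[:,0]+K[0][2],K[1][1]*s[:,1]+K[1][2]]
def ray(d,p):
    K=np.array(d['K']); u=np.array([(p[0]-K[0,2])/K[0,0],(p[1]-K[1,2])/K[1,1]]); s=u.copy()
    for _ in range(20): s=u/(1+d['k1']*(s@s))
    R=np.array(d['R']); v=R.T@np.r_[s,1]; return -R.T@d['t'],v
def onz(d,p,z):
    o,v=ray(d,p); return o+v*(z-o[2])/v[2]
def st():
    o=ctrl.get_obs()
    for k in('time_s','joint_positions','ee_pos','tool_rot','contact_force','wrist_torque','width','finger_force'): print(k,np.round(o[k],4))
E
python3 - <<'E'
from h import *
st()
a=grab('scene','scene1.png');b=grab('wrist','wrist1.png');c=grab('side','side1.png')
for d in(a,b,c): print(np.round(d['K'],1).tolist(),d['k1'],np.round(-np.array(d['R']).T@d['t'],3))
cv2.imwrite('pics/all1.png',cv2.resize(np.vstack([np.hstack([a['img'],c['img']])])[:,:,::-1],(800,300)))
E
```

```text
time_s 0.0
joint_positions [ 1.1449  0.088   1.3723 -0.      1.6836 -0.1031]
ee_pos [0.1743 0.5212 0.2491]
tool_rot [ 1.607e-01  9.870e-01 -1.100e-03 -3.000e-04]
contact_force [-0.2094  0.8023  0.9073]
wrist_torque [ 0.0201 -0.073   0.0262]
width 0.0854
finger_force 0.0
[[349.4, 0.0, 256.8], [0.0, 349.4, 190.0], [0.0, 0.0, 1.0]] -0.07306504661897217 [ 0.022 -0.472  0.626]
[[306.8, 0.0, 252.5], [0.0, 306.8, 191.7], [0.0, 0.0, 1.0]] -0.07162710048627938 [0.097 0.547 0.372]
[[352.7, 0.0, 253.0], [0.0, 352.7, 195.9], [0.0, 0.0, 1.0]] -0.10093012227435816 [0.279 0.664 0.634]
```

View pics/all1.png

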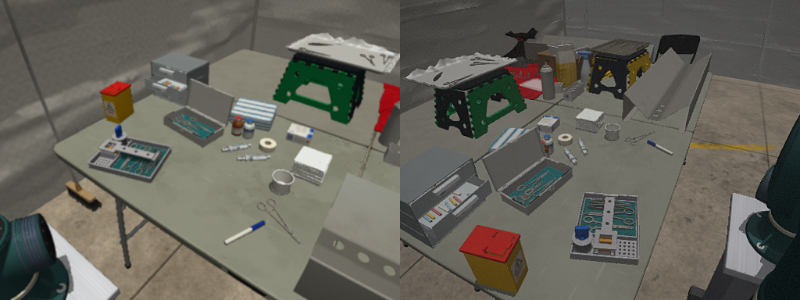

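View pics/wrist1.png

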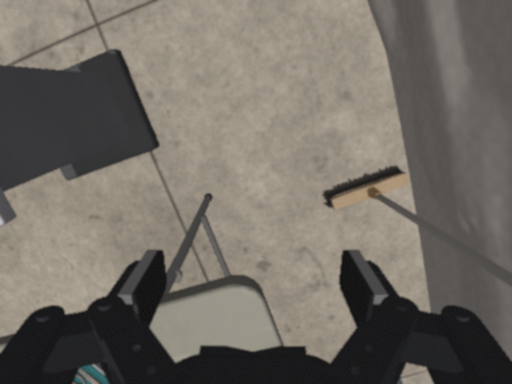

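The overview shows the tray in both fixed views (scene about (165,200), side about (260,290)). The wrist camera doesn't see it yet. I'll crop and enlarge the tray.

```bash
python3 - <<'E'
from h import *
a=load('scene1.png');c=load('side1.png')
A=a['img'][150:240,105:225];C=c['img'][235:345,210:320]
A=cv2.resize(A,None,fx=6,fy=6,interpolation=2);C=cv2.resize(C,None,fx=5.4,fy=5.4,interpolation=2)
cv2.imwrite('pics/cA.png',A[:,:,::-1]);cv2.imwrite('pics/cC.png',C[:,:,::-1])
print(A.shape,C.shape,onz(a,(165,200),.02),onz(c,(260,290),.02))
E
```

```text
(540, 720, 3) (594, 594, 3) [0.47495464 0.15849674 0.02      ] [0.49078952 0.17885086 0.02      ]
```

View pics/cC.png

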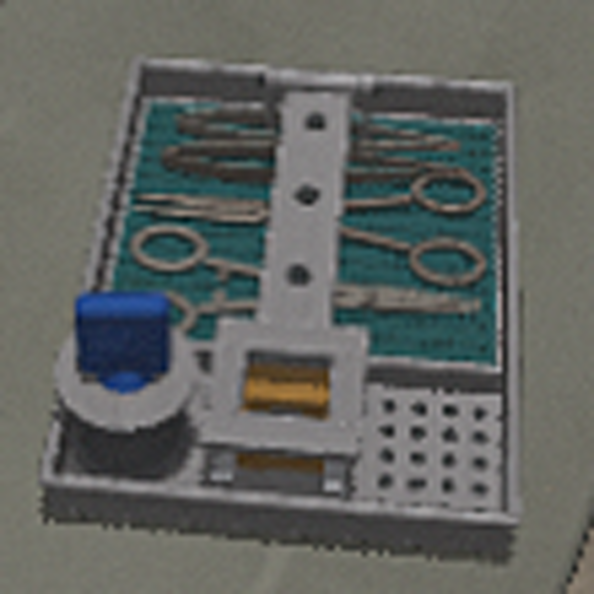

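The crop shows the bar opening with its middle at about crop (288,385). The collar is centred near (127,383), with the blue grip above it at (122,335). The tray's left, bottom and right edges and the hinge at the top are also visible.

```bash
python3 - <<'E'
from h import *
c=load('side1.png')
f=lambda x,y,z:onz(c,(210+x/5.4-.4,235+y/5.4-.4),z)
for n,p,z in[('open',(247,355),.044),('open',(330,352),.044),('open',(335,415),.044),('open',(242,413),.044),('collar',(127,383),.044),('griptop L',(80,300),.084),('griptop R',(165,300),.084),('hole1',(316,120),.04),('hole3',(298,275),.044),('corner TR',(515,85),.023),('TL',(140,60),.023),('BR',(515,520),.023),('BL',(47,482),.023)]: print(n,f(*p,z).round(4))
b=load('wrist1.png'); o=ctrl.get_obs()
from scipy.spatial.transform import Rotation as R
T=R.from_quat(o['tool_rot']); C=-b['R'].T@b['t']; print('cam in tool',T.inv().apply(C-o['ee_pos']).round(3),'axis',(b['R'][2]@T.as_matrix()).round(3)); print(T.as_matrix().round(3))
E
```

```text
open [0.48   0.2274 0.044 ]
open [0.4514 0.2127 0.044 ]
open [0.4382 0.2394 0.044 ]
open [0.4703 0.2531 0.044 ]
collar [0.5159 0.2588 0.044 ]
griptop L [0.5334 0.2597 0.084 ]
griptop R [0.5047 0.2464 0.084 ]
hole1 [0.5079 0.0929 0.04  ]
hole3 [0.4782 0.182  0.044 ]
corner TR [0.4389 0.0168 0.023 ]
TL [0.606  0.0739 0.023 ]
BR [0.365 0.241 0.023]
BL [0.5303 0.2983 0.023 ]
cam in tool [ 0.081 -0.    -0.123] axis [-0.315 -0.     0.949]
[[-0.948  0.317 -0.001]
 [ 0.317  0.948 -0.002]
 [ 0.    -0.002 -1.   ]]
```

The side view puts the opening at about (0.460, 0.233), the tray's x axis at about -71.5° and the collar at about (0.517, 0.256). That fits the 62 mm spacing. Next I'll move over it for a close wrist view.

>>> {"api": "servo_tool", "payload": {
  "plan": [
    [0, 0, 0, -0.039, -0.016, 0, 0.085],
    [0, 0, 0, -0.039, -0.016, 0, 0.085],
    [0, 0, 0, -0.039, -0.016, 0, 0.085],
    [0, 0, 0, -0.039, -0.016, 0, 0.085],
    [0, 0, 0, -0.039, -0.016, 0, 0.085]
  ]
}}

```text
time_s: 0.78
ee_pos: [0.3348, 0.3828, 0.2499]
tool_rot: [0.161, 0.987, -0.0, -0.0]
contact_force: [-0.0, 0.8, -0.1]
width: 0.0854
finger_force: 0.0
```

>>> {"api": "servo_tool", "payload": {
  "plan": [
    [0, 0, 0, -0.039, -0.016, 0, 0.085],
    [0, 0, 0, -0.039, -0.016, 0, 0.085],
    [0, 0, 0, -0.039, -0.016, 0, 0.085],
    [0, 0, 0, -0.039, -0.016, 0, 0.085],
    [0, 0, 0, -0.039, -0.016, 0, 0.085]
  ]
}}

```text
time_s: 1.4
ee_pos: [0.4944, 0.2451, 0.2499]
tool_rot: [0.161, 0.987, -0.0, -0.0]
contact_force: [-0.6, 0.1, -1.3]
width: 0.0851
finger_force: 0.0
```

>>> {"api": "servo_tool", "payload": {
  "plan": [
    [0, 0, -0.165, 0, 0, 0.01, 0.05],
    [0, 0, -0.165, 0, 0, 0.01, 0.05],
    [0, 0, -0.165, 0, 0, 0.01, 0.05],
    [0, 0, -0.165, 0, 0, 0.01, 0.05],
    [0, 0, 0, 0, 0, 0, 0.05]
  ]
}}

```text
time_s: 2.02
ee_pos: [0.4929, 0.2459, 0.2088]
tool_rot: [-0.167, 0.986, -0.0, -0.001]
contact_force: [0.2, -0.3, 0.6]
width: 0.05
finger_force: 0.0
```

```bash
python3 - <<'E'
from h import *
st(); grab('wrist','w2.png')
E
```

```text
time_s 2.025
joint_positions [ 3.5970e-01  1.0270e-01  1.4359e+00  1.0000e-04  1.6059e+00 -1.5463e+00]
ee_pos [0.4929 0.2459 0.2088]
tool_rot [-1.668e-01  9.860e-01 -2.000e-04 -1.500e-03]
contact_force [ 0.246  -0.2582  0.57  ]
wrist_torque [ 0.0148 -0.0416  0.0109]
width 0.05
finger_force 0.0
```

View pics/w2.png

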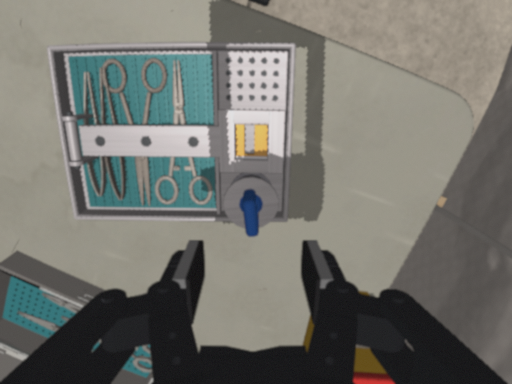

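The wrist picture shows the whole tray, with the opening at about (252,139) and a slot in the brass. The collar is centred near (250,202) and the grip points down at (252,215). I'll enlarge it for exact points.

```bash
python3 - <<'E'
from h import *
d=load('w2.png');A=cv2.resize(d['img'][100:240,190:310],None,fx=4.2,fy=4.2,interpolation=cv2.INTER_CUBIC)
B=cv2.resize(d['img'][115:165,227:277],None,fx=5.6,fy=5.6,interpolation=cv2.INTER_CUBIC)
out=np.zeros((588,790,3),np.uint8);out[:588,:504]=A;out[:280,510:790]=B
cv2.imwrite('pics/c2.png',out[:,:,::-1])
E
```

```text
(no output)
```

View pics/c2.png

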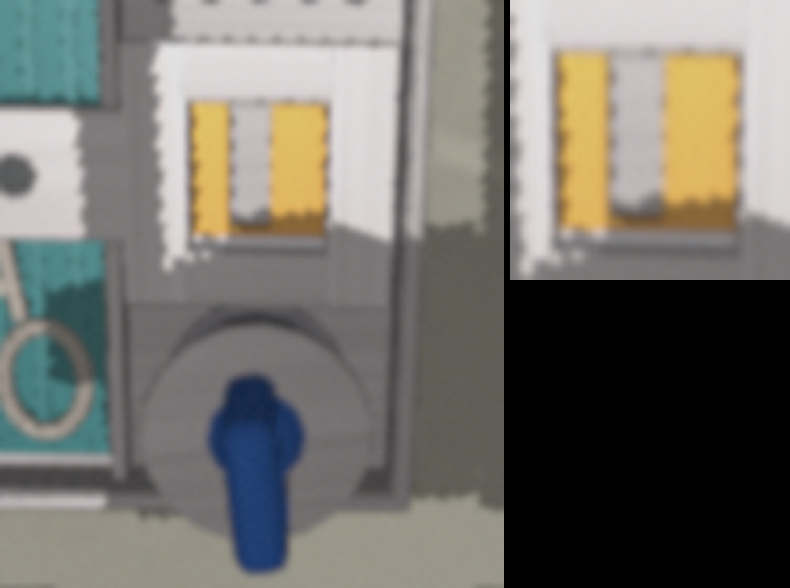

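The close view shows the slot in crop A at columns 229–271 (pixel column about 249). The opening spans columns 190–328, rows 100–245. The collar is centred near (257,431) and the grip's top runs from (252,390) to (261,565). So the slot can be measured directly.

```bash
cat > m.py <<'E'
from h import *
from scipy.optimize import minimize
d=load('w2.png'); q=lambda x,y:(190+(x+.5)/4.2-.5,100+(y+.5)/4.2-.5)
g=cv2.cvtColor(d['img'],cv2.COLOR_RGB2GRAY)
hs=[]
for u,v in[(100,142),(146,141),(193,141)]:
    w=(110-g[v-9:v+10,u-9:u+10].astype(float)).clip(0); Y,X=np.mgrid[v-9:v+10,u-9:u+10]; p=((w*X).sum()/w.sum(),(w*Y).sum()/w.sum()); hs.append(onz(d,p,.044)); print('hole',np.round(p,1),hs[-1].round(4))
v=hs[0]-hs[2]; yaw=np.arctan2(v[1],v[0]); print('tray yaw deg',np.degrees(yaw))
ex=np.array([np.cos(yaw),np.sin(yaw)]);ey=np.array([-ex[1],ex[0]])
def T(p): return np.round([p[:2]@ex*1e3,p[:2]@ey*1e3],1)
for n,p,z in[('openL',(190,165),.044),('openR',(328,165),.044),('openTop',(258,100),.044),('openBot',(258,248),.038),('slotL',(229,165),.024),('slotR',(271,165),.024),('slotBot',(250,224),.024),('brassL',(190,165),.024),('collar',(257,431),.044),('collarL',(143,431),.044),('collarR',(372,431),.044),('collarB',(257,541),.044)]:
    P=onz(d,q(*p),z); print(n,P.round(4),'tray axes',T(P))
for p,z in[((50,47),.023),((294,44),.023),((77,219),.023)]: print('corner',T(onz(d,p,z)))
im=d['img'].astype(int); m=((im[...,2]-im[...,0]>40)&(im[...,2]-im[...,1]>25)).astype(np.uint8); m[:180]=0;m[240:]=0;m[:,:225]=0;m[:,280:]=0
print('blue',m.sum())
def sil(x,y,a,S=4):
    o=np.zeros((60*S,55*S),np.uint8); c,s=np.cos(a),np.sin(a)
    B=[(x+c*i*.018-s*j*.006,y+s*i*.018+c*j*.006,z)for i in(-1,1)for j in(-1,1)for z in(.046,.084)]
    t=np.linspace(0,6.28,24); D=[(x+.011*np.cos(k),y+.011*np.sin(k),z)for k in t for z in(.044,.048)]
    for P in(B,D):
        h=cv2.convexHull(((proj(d,np.array(P))-[225,180]+.5)*S).astype(np.float32)); cv2.fillPoly(o,[h.astype(np.int32)],1)
    return cv2.resize(o.astype(np.float32),(55,60),interpolation=cv2.INTER_AREA)
M=m[180:240,225:280].astype(float)
f=lambda p:np.abs(sil(p[0]/1e3,p[1]/1e3,p[2]/10)-M).sum()
best=min((minimize(f,[518+dx,256,a],method='Nelder-Mead',options=dict(initial_simplex=[[518+dx,256,a],[522+dx,256,a],[518+dx,260,a],[518+dx,256,a+2]]))for a in(2,4,6)for dx in(-4,0)),key=lambda r:r.fun)
print('toggle',best.x[:2],'yaw deg',np.degrees(best.x[2]/10),best.fun)
E
python3 m.py
```

```text
hole [ 99.7 140.7] [0.5053 0.0959 0.044 ]
hole [145.5 140.9] [0.4912 0.1383 0.044 ]
hole [192.7 141.5] [0.4772 0.181  0.044 ]
tray yaw deg -71.73590667536513
openL [0.4619 0.2178 0.044 ] tray axes [-62.1 506.9]
openR [0.4518 0.2469 0.044 ] tray axes [-92.8 506.4]
openTop [0.4434 0.2274 0.044 ] tray axes [-77.  492.4]
openBot [0.476  0.2387 0.038 ] tray axes [-77.5 526.8]
slotL [0.4621 0.2265 0.024 ] tray axes [-70.3 509.8]
slotR [0.4588 0.2359 0.024 ] tray axes [-80.3 509.6]
slotBot [0.4739 0.2359 0.024 ] tray axes [-75.5 523.9]
brassL [0.4651 0.2177 0.024 ] tray axes [-61.  509.9]
collar [0.5167 0.2526 0.044 ] tray axes [-78.  569.8]
collarL [0.5256 0.227  0.044 ] tray axes [-50.8 570.3]
collarR [0.5077 0.2784 0.044 ] tray axes [-105.3  569.4]
collarB [0.5438 0.262  0.044 ] tray axes [-78.4 598.5]
corner [117.5 422.5]
corner [-115.7  420.4]
corner [116.5 601.1]
blue 641
toggle [517.22258665 252.72990237] yaw deg 20.526971478536957 163.875
```

```bash
python3 - <<'E'
from h import *
P=[]
for f in('scene1.png','side1.png'):
    d=load(f);im=d['img'].astype(int);m=(im[...,0]-im[...,1]>90)&(im[...,0]-im[...,2]>80)
    n,l,s,c=cv2.connectedComponentsWithStats(m.astype(np.uint8))
    cand=[(s[i],c[i].round(1)) for i in range(1,n) if s[i,4]>150];print(f,[(x[0].tolist(),x[1].tolist()) for x in cand])
    k=min(cand,key=lambda x:x[1][0])if 0 else [x for x in cand if x[1][0]<210][0]
    P.append(ray(d,k[1])); 
    r=k[0]
A=[];b=[]
for o,v in P:
    v=v/np.linalg.norm(v);Q=np.eye(3)-np.outer(v,v);A.append(Q);b.append(Q@o)
print('lid',np.linalg.solve(sum(A),sum(b)))
o=ctrl.get_obs();from scipy.spatial.transform import Rotation as R
T=R.from_quat(o['tool_rot']);print('to toggle, tool axes',T.inv().apply(np.array([.517,.2526,.069])-o['ee_pos']).round(4))
E
```

```text
scene1.png [([128, 104, 39, 18, 365], [147.4, 112.7]), ([479, 107, 33, 62, 961], [495.4, 133.5])]
side1.png [([134, 85, 48, 42, 684], [160.5, 102.2]), ([76, 288, 77, 47, 2009], [114.1, 310.1])]
lid [0.57640641 0.22800245 0.34807731]
to toggle, tool axes [-0.0248 -0.0016  0.1407]
```

```bash
python3 - <<'E'
from h import *
A=[];b=[]
for f,p in(('scene1.png',(147.4,112.7)),('side1.png',(114.1,310.1))):
    o,v=ray(load(f),p);v=v/np.linalg.norm(v);Q=np.eye(3)-np.outer(v,v);A.append(Q);b.append(Q@o)
L=np.linalg.solve(sum(A),sum(b));print('lid',L)
d=load('side1.png')
for p in((76,310),(153,310),(114,288),(114,335)):print(onz(d,p,L[2]))
E
```

```text
lid [0.65916626 0.4219603  0.13675582]
[0.72235047 0.45236744 0.13675582]
[0.59944551 0.39061627 0.13675582]
[0.69623619 0.38269218 0.13675582]
[0.62616804 0.46002599 0.13675582]
```

>>> {"api": "servo_tool", "payload": {
  "plan": [
    [0, 0, -0.03, -0.012, -0.001, 0.03, 0.05],
    [0, 0, 0, -0.013, 0, 0.03, 0.05],
    [0, 0, 0, 0, 0, 0.03, 0.05],
    [0, 0, 0, 0, 0, 0.02, 0.05],
    [0, 0, 0, 0, 0, 0, 0.05]
  ]
}}

```text
time_s: 2.7
ee_pos: [0.5163, 0.2535, 0.0987]
tool_rot: [-0.182, 0.983, -0.0, -0.002]
contact_force: [0.0, 0.8, 0.3]
width: 0.0503
finger_force: 0.0
```

```bash
python3 - <<'E'
from h import *
st(); grab('wrist','w3.png')
o=ctrl.get_obs();from scipy.spatial.transform import Rotation as R
T=R.from_quat(o['tool_rot']);print(T.inv().apply(np.array([.517,.2526,.069])-o['ee_pos']).round(4))
E
```

```text
time_s 2.7
joint_positions [ 0.3578  0.2221  1.5235  0.      1.3999 -1.5784]
ee_pos [0.5163 0.2535 0.0987]
tool_rot [-1.817e-01  9.834e-01 -3.000e-04 -1.900e-03]
contact_force [1.000e-04 7.922e-01 3.146e-01]
wrist_torque [ 0.0171  0.0162 -0.019 ]
width 0.0503
finger_force 0.0
[ 0.0007 -0.0011  0.0313]
```

View pics/w3.png

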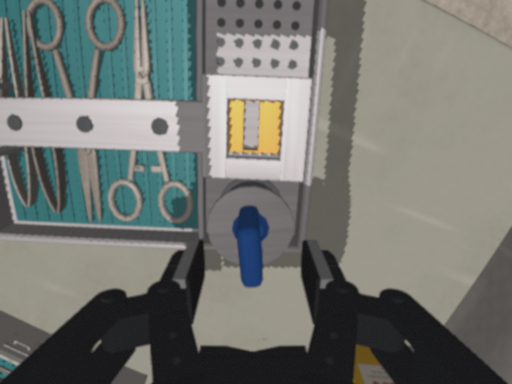

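The toggle at (250,245) is between the open fingers and nearly in line with them. I'll go down and close.

>>> {"api": "servo_tool", "payload": {
  "plan": [
    [0, 0, 0, 0.001, -0.001, 0.015, 0.05],
    [0, 0, 0, 0, 0, 0.015, 0.05],
    [0, 0, 0, 0, 0, 0, 0.03],
    [0, 0, 0, 0, 0, 0, 0.015],
    [0, 0, 0, 0, 0, 0, 0]
  ]
}}

```text
time_s: 3.38
ee_pos: [0.5171, 0.2527, 0.0708]
tool_rot: [-0.183, 0.983, 0.0, 0.001]
contact_force: [-0.2, -0.1, -0.6]
width: 0.0114
finger_force: 58.7
```

>>> {"api": "servo_tool", "payload": {
  "plan": [
    [0, 0, 0, 0, 0, 0, 0],
    [0, 0, 0, 0, 0, 0, 0],
    [0, 0, 0, 0, 0, -0.01, 0],
    [0, 0, 0, 0, 0, -0.015, 0],
    [0, 0, 0, 0, 0, -0.025, 0]
  ]
}}

```text
time_s: 4.0
ee_pos: [0.5164, 0.2524, 0.121]
tool_rot: [-0.183, 0.983, -0.0, -0.001]
contact_force: [-0.5, -0.6, -1.3]
width: 0.0112
finger_force: 58.8
```

>>> {"api": "servo_tool", "payload": {
  "plan": [
    [0, 0, 0, 0, 0, -0.02, 0],
    [0, 0, 0.026, 0, 0, -0.01, 0],
    [0, 0, 0.026, 0, 0, 0, 0],
    [0, 0, 0, 0, 0, 0, 0],
    [0, 0, 0, 0, 0, 0, 0]
  ]
}}

```text
time_s: 4.62
ee_pos: [0.5162, 0.2523, 0.1491]
tool_rot: [-0.157, 0.988, -0.0, -0.001]
contact_force: [0.5, -0.2, -1.2]
width: 0.0113
finger_force: 58.8
```

```bash
python3 - <<'E'
from h import *
st(); a=grab('wrist','w4.png')
E
```

```text
time_s 4.625
joint_positions [ 3.5600e-01  1.8370e-01  1.4648e+00  1.0000e-04  1.4954e+00 -1.5300e+00]
ee_pos [0.5162 0.2523 0.1491]
tool_rot [-1.569e-01  9.876e-01 -2.000e-04 -1.100e-03]
contact_force [ 0.5071 -0.1928 -1.1593]
wrist_torque [ 0.0222 -0.0285 -0.0189]
width 0.0113
finger_force 58.816
```

View pics/w4.png

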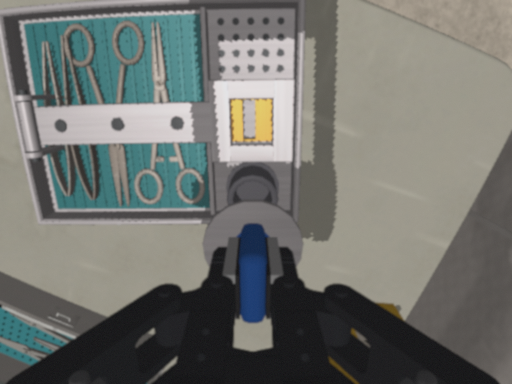

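The toggle is held. Its collar, centred at about (252,240), the slot at about (250,118) and the opening at columns 231–273 are all in one picture. I'll measure the slot relative to the collar axis in tool axes.

```bash
cat > rel.py <<'E'
from h import *
import sys
from scipy.spatial.transform import Rotation as R
d=load('w4.png');o=ctrl.get_obs();T=R.from_quat(o['tool_rot']);e=np.array(o['ee_pos'])
im=d['img'].astype(int)
tl=lambda p,z:(T.inv().apply(onz(d,p,z)-e)*1e3).round(2)
yel=(im[...,0]-im[...,2])
for r in range(104,134,5):
    row=yel[r].astype(float); on=row>60; c=np.where(on[225:280])[0]+225
    g=[i for i in range(c[0],c[-1]) if on[i] and not on[i+1]]; h=[i for i in range(c[0],c[-1]) if not on[i] and on[i+1]]
    sub=lambda i:i+(row[i]-60)/(row[i]-row[i+1])
    if len(g)==1:
        a,b=sub(g[0]),sub(h[0]); print(r,a.round(2),b.round(2),'slot L,R tool',tl((a,r),.024),tl((b,r),.024), 'brass',c[0],c[-1])
for r in(225,235,245,255): print(r,im[r,196:214].sum(1)//3,im[r,292:310].sum(1)//3)
E
python3 rel.py
```

```text
104 242.18 254.62 slot L,R tool [ 71.42  -7.9  125.32] [ 71.42   1.84 125.32] brass 231 271
109 242.37 254.65 slot L,R tool [ 67.6   -7.78 125.32] [ 67.6    1.87 125.32] brass 231 271
114 242.54 254.8 slot L,R tool [ 63.74  -7.68 125.31] [ 63.74   2.   125.31] brass 231 271
119 242.47 254.84 slot L,R tool [ 59.86  -7.77 125.3 ] [ 59.86   2.04 125.3 ] brass 231 271
124 242.77 254.8 slot L,R tool [ 55.94  -7.56 125.29] [ 55.94   2.02 125.29] brass 231 271
129 242.89 254.82 slot L,R tool [ 51.99  -7.51 125.28] [ 51.99   2.04 125.28] brass 232 271
225 [140 139 142 144 146 144 144 146 145 145 137 116 101 106 115 117 117 117] [110 111 111 105  97  87  86  91  95  94  93  94  94  95  94  94  95  93]
235 [147 145 146 147 146 146 146 139 122 114 114 115 115 114 115 116 116 116] [110 111 111 111 110 110 111 110 106  98  94  94  94  93  94  94  94  95]
245 [147 146 147 146 147 143 134 122 118 118 116 116 117 117 118 116 116 117] [113 114 113 115 113 112 113 114 114 113 121 135 146 149 150 151 150 151]
255 [149 149 149 147 148 147 147 142 127 114 112 110 111 112 111 101  75  45] [ 47  76 100 108 108 107 107 108 113 129 143 150 150 149 150 151 149 150]
```

```bash
python3 - <<'E' 
from h import *
from scipy.spatial.transform import Rotation as R
d=load('w4.png');o=ctrl.get_obs();T=R.from_quat(o['tool_rot']);e=np.array(o['ee_pos']);im=d['img'].astype(int)
tl=lambda p,z:(T.inv().apply(onz(d,p,z)-e)*1e3).round(2)
print('proj (0,0,27)',proj(d,e+T.apply([0,0,.027])))
print('collar c',tl((252.4,245),e[2]-.027),tl((202.3,245),e[2]-.027),tl((302.6,245),e[2]-.027))
y=np.radians(-71.74);ex=np.array([np.cos(y),np.sin(y)]);ey=np.array([-ex[1],ex[0]])
W=np.r_[ex*-.0753+ey*.5086,.024];print('slot world',W,'tool',T.inv().apply(W-e))
print('col250',im[135:170:1,262].tolist()); print('top',[ (r,im[r,262].tolist()) for r in range(92,104)])
print(im[192:216,252].sum(1)//3)
print('slot end',[(r,im[r,248].tolist()) for r in range(130,150)])
for r in(98,141,145): print(r,tl((262,r),.044),tl((248,r),.024))
E
```

```text
proj (0,0,27) [[252.19483005 246.68964157]]
collar c [ 1.04  0.11 27.  ] [  0.97 -27.34  27.  ] [ 0.98 27.62 27.  ]
slot world [0.45939545 0.23086764 0.024     ] tool [ 0.06050136 -0.00279014  0.12530208]
col250 [[227, 191, 101], [226, 190, 100], [227, 190, 101], [227, 190, 100], [227, 189, 101], [223, 187, 120], [200, 176, 146], [162, 154, 149], [132, 128, 129], [134, 129, 131], [173, 167, 167], [211, 203, 203], [223, 218, 218], [224, 219, 219], [221, 217, 217], [220, 215, 215], [218, 213, 213], [217, 211, 211], [216, 210, 210], [215, 209, 209], [213, 207, 206], [212, 204, 204], [210, 201, 202], [207, 199, 199], [203, 196, 196], [192, 185, 186], [159, 154, 155], [120, 115, 117], [91, 88, 91], [86, 84, 87], [87, 86, 89], [83, 82, 85], [75, 73, 76], [62, 60, 63], [54, 53, 56]]
top [(92, [227, 221, 221]), (93, [226, 220, 221]), (94, [226, 220, 221]), (95, [224, 219, 219]), (96, [219, 214, 215]), (97, [202, 195, 195]), (98, [180, 165, 150]), (99, [194, 166, 108]), (100, [221, 191, 102]), (101, [227, 201, 106]), (102, [227, 202, 107]), (103, [227, 202, 107])]
[ 88  87  87  88  86  87  85  81  78  90 106 116 117 117 116 117 117 117
 118 119 118 117 118 117]
slot end [(130, [189, 182, 183]), (131, [190, 183, 184]), (132, [190, 183, 184]), (133, [191, 184, 184]), (134, [190, 184, 184]), (135, [184, 178, 177]), (136, [163, 157, 157]), (137, [132, 123, 119]), (138, [143, 121, 88]), (139, [194, 158, 87]), (140, [218, 180, 109]), (141, [199, 173, 130]), (142, [162, 150, 137]), (143, [131, 127, 126]), (144, [123, 119, 120]), (145, [156, 150, 151]), (146, [200, 193, 194]), (147, [221, 216, 216]), (148, [222, 216, 216]), (149, [221, 215, 216])]
98 [ 76.41   6.96 105.33] [ 75.96  -3.33 125.33]
141 [ 45.52   7.24 105.27] [ 42.36  -3.45 125.26]
145 [ 42.52   7.27 105.26] [ 39.11  -3.47 125.26]
```

The collar axis is at tool (1.0, 0.1) and the slot's middle at (60.4, -2.8), so the shift is (0.0595, -0.0029). I'll go above the slot, then lower the foot through the opening to z of about 30 mm (TCP 0.087).

>>> {"api": "servo_tool", "payload": {
  "plan": [
    [0, 0, -0.008, 0.01, -0.0005, 0, 0],
    [0, 0, 0, 0.02, -0.001, 0, 0],
    [0, 0, 0, 0.02, -0.001, 0, 0],
    [0, 0, 0, 0.0095, -0.0004, 0, 0],
    [0, 0, 0, 0, 0, 0, 0]
  ]
}}

```text
time_s: 5.3
ee_pos: [0.4608, 0.2309, 0.1505]
tool_rot: [-0.161, 0.987, 0.0, 0.0]
contact_force: [-0.1, -0.6, -0.9]
width: 0.011
finger_force: 58.8
```

```bash
cat > s.py <<'E'
from h import *
from scipy.spatial.transform import Rotation as R
o=ctrl.get_obs();T=R.from_quat(o['tool_rot']);e=np.array(o['ee_pos'])
print('t',o['time_s'],e.round(4),'foot z',(e[2]-.0565).round(4),'F',np.round(o['contact_force'],2),'Ftool',T.inv().apply(o['contact_force']).round(2),'w',np.round(o['width'],4),'yawx',np.degrees(np.arctan2(*T.as_matrix()[[1,0],0])).round(2))
y=np.radians(-71.74);ex=np.array([np.cos(y),np.sin(y)]);ey=np.array([-ex[1],ex[0]])
tip=e+T.apply([.001,0,.0565]);W=np.r_[ex*-.0753+ey*.5086,.024];print('slot - foot, tool mm',(T.inv().apply(W-tip)*1e3).round(2))
print('tool z',T.as_matrix()[:,2].round(4))
E
python3 s.py
```

```text
t 5.3 [0.4608 0.2309 0.1505] foot z 0.094 F [-0.15 -0.63 -0.86] Ftool [ 0.34 -0.55  0.86] w 0.011 yawx -161.47
slot - foot, tool mm [ 0.45  0.42 69.96]
tool z [ 5.e-04  3.e-04 -1.e+00]
```

>>> {"api": "servo_tool", "payload": {
  "plan": [
    [0, 0, 0, 0.0003, 0.0002, 0.015, 0],
    [0, 0, 0, 0, 0, 0.02, 0],
    [0, 0, 0, 0, 0, 0.015, 0],
    [0, 0, 0, 0, 0, 0.01, 0],
    [0, 0, 0, 0, 0, 0.003, 0]
  ]
}}

```text
time_s: 5.92
ee_pos: [0.4606, 0.231, 0.0863]
tool_rot: [-0.161, 0.987, -0.0, -0.001]
contact_force: [-0.4, -0.4, -0.7]
width: 0.011
finger_force: 58.8
```

>>> {"api": "servo_tool", "payload": {
  "plan": [
    [0, 0, 0, 0, 0, 0.001, 0],
    [0, 0, 0, 0, 0, 0, 0],
    [0, 0, 0, 0, 0, 0.001, 0],
    [0, 0, 0, 0, 0, 0, 0],
    [0, 0, 0, 0, 0, 0, 0]
  ]
}}

```text
time_s: 6.55
ee_pos: [0.461, 0.2311, 0.0855]
tool_rot: [-0.161, 0.987, 0.0, 0.0]
contact_force: [-0.0, -0.2, -1.4]
width: 0.0116
finger_force: 58.8
```

```bash
python3 s.py
```

```text
t 6.55 [0.461  0.2311 0.0855] foot z 0.029 F [-0.01 -0.17 -1.41] Ftool [ 0.06 -0.16  1.41] w 0.0116 yawx -161.48
slot - foot, tool mm [0.6  0.27 4.95]
tool z [ 3.e-04  2.e-04 -1.e+00]
```

>>> {"api": "servo_tool", "payload": {
  "plan": [
    [0, 0, 0, 0.0003, 0.0002, 0.001, 0],
    [0, 0, 0, 0, 0, 0.001, 0],
    [0, 0, 0, 0, 0, 0.001, 0],
    [0, 0, 0, 0, 0, 0.001, 0],
    [0, 0, 0, 0, 0, 0.0005, 0]
  ]
}}

```text
time_s: 7.18
ee_pos: [0.4605, 0.2311, 0.0807]
tool_rot: [-0.161, 0.987, 0.0, -0.0]
contact_force: [-0.4, 1.3, -0.8]
width: 0.0112
finger_force: 58.8
```

>>> {"api": "servo_tool", "payload": {
  "plan": [
    [0, 0, 0, 0, 0, 0.0005, 0],
    [0, 0, 0, 0, 0, 0.0005, 0],
    [0, 0, 0, 0, 0, 0.0005, 0],
    [0, 0, 0, 0, 0, 0.0005, 0],
    [0, 0, 0, 0, 0, 0, 0]
  ]
}}

```text
time_s: 7.8
ee_pos: [0.4605, 0.2312, 0.0788]
tool_rot: [-0.161, 0.987, 0.0, -0.0]
contact_force: [-0.0, -0.7, -0.9]
width: 0.0111
finger_force: 58.8
```

>>> {"api": "servo_tool", "payload": {
  "plan": [
    [0, 0, 0, 0, 0, 0.0005, 0],
    [0, 0, 0, 0, 0, 0.0005, 0],
    [0, 0, 0, 0, 0, 0.0005, 0],
    [0, 0, 0, 0, 0, 0.0005, 0],
    [0, 0, 0, 0, 0, 0, 0]
  ]
}}

```text
time_s: 8.43
ee_pos: [0.4606, 0.2312, 0.0768]
tool_rot: [-0.161, 0.987, 0.0, -0.0]
contact_force: [-0.1, 0.6, -1.2]
width: 0.0111
finger_force: 58.8
```

```bash
python3 s.py
```

```text
t 8.425 [0.4606 0.2312 0.0768] foot z 0.0203 F [-0.08  0.57 -1.21] Ftool [-0.1   0.57  1.21] w 0.0111 yawx -161.48
slot - foot, tool mm [ 0.2   0.08 -3.73]
tool z [-1.e-04  0.e+00 -1.e+00]
```

The foot is 3.7 mm below the brass top with no force, so it's in the slot. I'll keep going down; the collar should meet the bar at TCP of about 0.0745.

>>> {"api": "servo_tool", "payload": {
  "plan": [
    [0, 0, 0, 0, 0, 0.001, 0],
    [0, 0, 0, 0, 0, 0.001, 0],
    [0, 0, 0, 0, 0, 0.001, 0],
    [0, 0, 0, 0, 0, 0.001, 0],
    [0, 0, 0, 0, 0, 0, 0]
  ]
}}

```text
time_s: 9.05
ee_pos: [0.4607, 0.2313, 0.0731]
tool_rot: [-0.161, 0.987, 0.0, 0.0]
contact_force: [-0.6, -0.1, 4.0]
width: 0.0115
finger_force: 59.4
```

>>> {"api": "servo_tool", "payload": {
  "plan": [
    [0, 0, 0, 0, 0, 0.001, 0],
    [0, 0, 0, 0, 0, 0.001, 0],
    [0, 0, 0, 0, 0, 0.001, 0],
    [0, 0, 0, 0, 0, 0, 0],
    [0, 0, 0, 0, 0, 0, 0]
  ]
}}

```text
time_s: 9.68
ee_pos: [0.4607, 0.2313, 0.0701]
tool_rot: [-0.161, 0.987, 0.0, 0.0]
contact_force: [-1.4, 0.1, 5.1]
width: 0.0112
finger_force: 59.7
```

```bash
python3 s.py
```

```text
t 9.675 [0.4607 0.2313 0.0701] foot z 0.0136 F [-1.38  0.1   5.14] Ftool [ 1.28  0.53 -5.14] w 0.0112 yawx -161.48
slot - foot, tool mm [  0.37  -0.04 -10.41]
tool z [ 3.e-04  4.e-04 -1.e+00]
```

>>> {"api": "servo_tool", "payload": {
  "plan": [
    [0, 0, 0, 0, 0, 0.0015, 0],
    [0, 0, 0, 0, 0, 0.0015, 0],
    [0, 0, 0, 0, 0, 0.0015, 0],
    [0, 0, 0, 0, 0, 0.0015, 0],
    [0, 0, 0, 0, 0, 0, 0]
  ]
}}

```text
time_s: 10.3
ee_pos: [0.4607, 0.2315, 0.0655]
tool_rot: [-0.161, 0.987, 0.0, 0.0]
contact_force: [-5.2, -0.4, 12.1]
width: 0.0109
finger_force: 60.7
```

```bash
python3 s.py;python3 s.py|head -1
```

```text
t 10.3 [0.4607 0.2315 0.0655] foot z 0.009 F [-5.21 -0.42 12.13] Ftool [  5.07   1.26 -12.14] w 0.0109 yawx -161.48
slot - foot, tool mm [  0.51  -0.21 -15.04]
tool z [ 7.e-04  5.e-04 -1.e+00]
t 10.3 [0.4607 0.2315 0.0655] foot z 0.009 F [-5.21 -0.42 12.13] Ftool [  5.07   1.26 -12.14] w 0.0109 yawx -161.48
```

There's a 5 N sideways force along tool +x, so I'll relieve it by shifting that way.

>>> {"api": "servo_tool", "payload": {
  "plan": [
    [0, 0, 0, 0.0005, 0, 0, 0],
    [0, 0, 0, 0.0005, 0, 0, 0],
    [0, 0, 0, 0, 0, 0, 0],
    [0, 0, 0, 0, 0, 0, 0],
    [0, 0, 0, 0, 0, 0, 0]
  ]
}}

```text
time_s: 10.92
ee_pos: [0.4606, 0.2315, 0.0659]
tool_rot: [-0.161, 0.987, 0.0, 0.002]
contact_force: [-3.7, -0.3, 12.0]
width: 0.0113
finger_force: 60.7
```

```bash
python3 s.py
```

```text
t 10.925 [0.4606 0.2315 0.0659] foot z 0.0094 F [-3.7  -0.33 11.99] Ftool [  3.57   0.87 -12.01] w 0.0113 yawx -161.48
slot - foot, tool mm [  0.51  -0.2  -14.58]
tool z [ 0.003   0.0013 -1.    ]
```

>>> {"api": "servo_tool", "payload": {
  "plan": [
    [0, 0, 0, 0.0004, 0, 0.0007, 0],
    [0, 0, 0, 0.0004, 0, 0.0007, 0],
    [0, 0, 0, 0, 0, 0.0005, 0],
    [0, 0, 0, 0, 0, 0, 0],
    [0, 0, 0, 0, 0, 0, 0]
  ]
}}

```text
time_s: 11.55
ee_pos: [0.4605, 0.2314, 0.0646]
tool_rot: [-0.161, 0.987, 0.001, 0.002]
contact_force: [-2.6, 0.7, 12.6]
width: 0.0113
finger_force: 60.8
```

```bash
python3 s.py
```

```text
t 11.55 [0.4605 0.2314 0.0646] foot z 0.0081 F [-2.59  0.7  12.59] Ftool [  2.17   1.49 -12.6 ] w 0.0113 yawx -161.48
slot - foot, tool mm [  0.48  -0.18 -15.87]
tool z [ 0.0047  0.0018 -1.    ]
```

>>> {"api": "servo_tool", "payload": {
  "plan": [
    [0, 0, 0, 0, 0, 0.0006, 0],
    [0, 0, 0.05, 0, -5e-05, 0, 0],
    [0, 0, 0.05, 0, -5e-05, 0, 0],
    [0, 0, 0.05, 0, -5e-05, 0, 0],
    [0, 0, 0.05, 0, -5e-05, 0, 0]
  ]
}}

```text
time_s: 12.18
ee_pos: [0.4631, 0.2314, 0.0651]
tool_rot: [-0.061, 0.998, 0.001, 0.006]
contact_force: [2.7, 0.1, 11.8]
width: 0.0113
finger_force: 60.8
```

```bash
python3 s.py; python3 -c "
from h import *
print(ctrl.get_obs()['wrist_torque'])"
```

```text
t 12.175 [0.4631 0.2314 0.0651] foot z 0.0086 F [ 2.71  0.11 11.85] Ftool [ -2.84  -0.21 -11.81] w 0.0113 yawx -173.01
slot - foot, tool mm [  3.24  -0.08 -15.43]
tool z [ 0.0111  0.0025 -0.9999]
[-0.24951352 -0.46093633  0.06691308]
```

>>> {"api": "servo_tool", "payload": {
  "plan": [
    [0, 0, 0, 0, 0, 0, 0],
    [0, 0, 0, 0, 0, 0, 0],
    [0, 0, 0, 0, 0, 0, 0],
    [0, 0, 0, 0, 0, 0, 0],
    [0, 0, 0, 0, 0, 0, 0]
  ]
}}

```text
time_s: 12.8
ee_pos: [0.463, 0.2314, 0.0651]
tool_rot: [-0.062, 0.998, 0.001, 0.005]
contact_force: [2.6, 0.3, 12.4]
width: 0.0114
finger_force: 60.7
```

```bash
python3 s.py; python3 - <<'E'
from h import *
d=grab('side','side5.png'); print(ctrl.get_obs()['wrist_torque'])
C=d['img'][240:340,200:320];cv2.imwrite('pics/c5.png',cv2.resize(C,None,fx=6,fy=6,interpolation=2)[:,:,::-1])
E
```

```text
t 12.8 [0.463  0.2314 0.0651] foot z 0.0086 F [ 2.55  0.35 12.4 ] Ftool [ -2.71   0.05 -12.37] w 0.0114 yawx -172.93
slot - foot, tool mm [  3.14  -0.1  -15.45]
tool z [ 0.0108  0.0025 -0.9999]
[-0.23051078 -0.37608642  0.06146448]
```

View pics/c5.png

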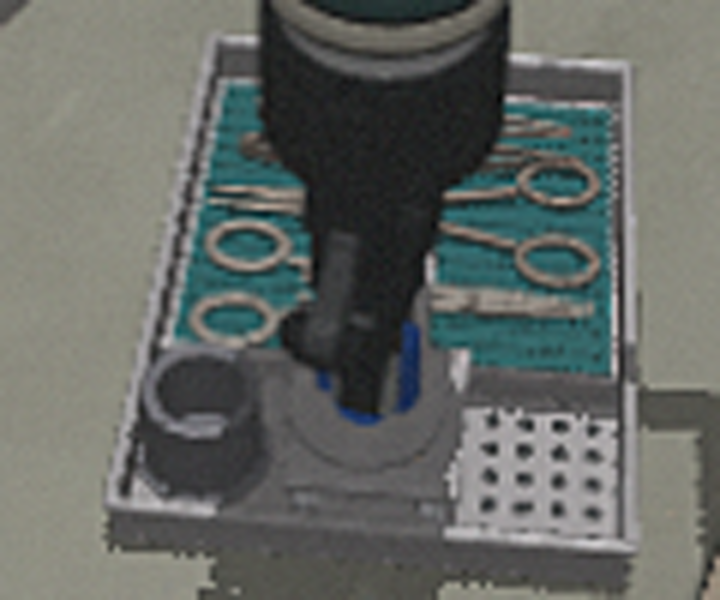

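The collar (370,420) lies flat on the plate and the turn has begun with little torque. The tool has drifted about 3 mm along the tray's +y, so I'll bring it back while turning.

>>> {"api": "servo_tool", "payload": {
  "plan": [
    [0, 0, 0.06, 0.001, -0.0002, 0.0004, 0],
    [0, 0, 0.06, 0.001, -0.0002, 0.0004, 0],
    [0, 0, 0.06, 0.0005, -0.0002, 0, 0],
    [0, 0, 0.06, 0, -0.0001, 0, 0],
    [0, 0, 0, 0, 0, 0, 0]
  ]
}}

```text
time_s: 13.48
ee_pos: [0.4624, 0.2312, 0.0653]
tool_rot: [0.058, 0.998, 0.003, 0.008]
contact_force: [4.7, 1.4, 12.5]
width: 0.0113
finger_force: 60.7
```

```bash
cat >> s.py <<'E'
tr=lambda v:np.round([v[:2]@ex*1e3,v[:2]@ey*1e3],2)
ax=e+T.apply([.001,0,.0306]); print('axis at collar rel opening, tray x,y mm',tr(ax)-[-77.5,508.6],'slot x at +2.2; foot',tr(tip)-[-77.5,508.6],'F tray',np.round([np.array(o['contact_force'])[:2]@ex,np.array(o['contact_force'])[:2]@ey],1),'M',np.round(o['wrist_torque'],2))
E
python3 s.py
```

```text
t 13.475 [0.4624 0.2312 0.0653] foot z 0.0088 F [ 4.65  1.42 12.49] Ftool [ -4.64   2.03 -12.41] w 0.0113 yawx 173.31
slot - foot, tool mm [  2.56  -0.91 -15.29]
tool z [ 0.0155  0.0044 -0.9999]
axis at collar rel opening, tray x,y mm [2.45 2.53] slot x at +2.2; foot [2.46 2.95] F tray [0.1 4.9] M [ 0.01 -0.83  0.11]
```

```bash
cat >> s.py <<'E'
z=T.as_matrix()[:,2]; r=np.cross(z,[0,0,-1]); print('tilt fix rotvec tool',T.inv().apply(r).round(4))
tgt=np.r_[ex*-.0753+ey*.5086,0]; print('foot shift tool mm',(T.inv().apply(np.r_[(tgt-tip)[:2],0])*1e3).round(2),'turn left rad',np.round((np.radians(np.degrees(np.arctan2(*T.as_matrix()[[1,0],0]))%360)-np.radians(108.26)),3))
E
python3 s.py|tail -2
```

```text
tilt fix rotvec tool [0.0062 0.0149 0.    ]
foot shift tool mm [ 2.79 -1.   -0.05] turn left rad 1.135
```

>>> {"api": "servo_tool", "payload": {
  "plan": [
    [0.003, 0.007, 0.08, 0.001, -0.0004, 0.0004, 0],
    [0.003, 0.007, 0.08, 0.001, -0.0005, 0.0004, 0],
    [0, 0, 0.08, 0.0005, -0.0003, 0.0003, 0],
    [0, 0, 0.08, 0.0003, -0.0002, 0.0003, 0],
    [0, 0, 0.08, 0, 0, 0, 0]
  ]
}}

```text
time_s: 14.1
ee_pos: [0.4603, 0.231, 0.0646]
tool_rot: [0.256, 0.967, 0.002, 0.001]
contact_force: [5.1, 3.1, 13.3]
width: 0.0111
finger_force: 61.0
```

```bash
python3 s.py
```

```text
t 14.1 [0.4603 0.231  0.0646] foot z 0.0081 F [ 5.07  3.06 13.26] Ftool [ -2.9    5.22 -13.24] w 0.0111 yawx 150.28
slot - foot, tool mm [ -0.23  -0.68 -15.91]
tool z [ 0.0031  0.0027 -1.    ]
axis at collar rel opening, tray x,y mm [1.59 0.32] slot x at +2.2; foot [1.55 0.42] F tray [-1.3  5.8] M [ 0.21 -1.16  0.18]
tilt fix rotvec tool [0.0039 0.0014 0.    ]
foot shift tool mm [-0.2  -0.74 -0.  ] turn left rad 0.733
```

>>> {"api": "servo_tool", "payload": {
  "plan": [
    [0.002, 0.001, 0.08, 0, -0.0003, 0.0002, 0],
    [0.001, 0, 0.08, 0, -0.0002, 0.0002, 0],
    [0, 0, 0.08, 0, -0.0001, 0.0002, 0],
    [0, 0, 0.08, 0, -0.0001, 0.0001, 0],
    [0, 0, 0.08, 0, -0.0001, 0, 0]
  ]
}}

```text
time_s: 14.72
ee_pos: [0.4599, 0.231, 0.0642]
tool_rot: [0.443, 0.896, 0.001, -0.0]
contact_force: [5.1, 3.7, 12.6]
width: 0.0115
finger_force: 61.0
```

```bash
python3 s.py
```

```text
t 14.725 [0.4599 0.231  0.0642] foot z 0.0077 F [ 5.14  3.72 12.62] Ftool [ -0.15   6.37 -12.61] w 0.0115 yawx 127.36
slot - foot, tool mm [ -0.83  -0.58 -16.34]
tool z [ 0.0011  0.0022 -1.    ]
axis at collar rel opening, tray x,y mm [1.25 0.26] slot x at +2.2; foot [1.2 0.3] F tray [-1.9  6. ] M [ 0.44 -1.11  0.22]
tilt fix rotvec tool [ 0.0022 -0.0011  0.    ]
foot shift tool mm [-0.85 -0.61 -0.  ] turn left rad 0.333
```

>>> {"api": "servo_tool", "payload": {
  "plan": [
    [0.001, 0, 0.08, -0.0003, -0.0002, 0.0002, 0],
    [0.001, 0, 0.08, -0.0003, -0.0002, 0.0001, 0],
    [0, 0, 0.08, -0.0002, -0.0001, 0.0001, 0],
    [0, 0, 0.075, 0, 0, 0, 0],
    [0, 0, 0, 0, 0, 0, 0]
  ]
}}

```text
time_s: 15.35
ee_pos: [0.4598, 0.2304, 0.0639]
tool_rot: [0.578, 0.816, 0.0, -0.001]
contact_force: [4.4, 5.4, 13.9]
width: 0.0113
finger_force: 61.1
```

```bash
python3 s.py
```

```text
t 15.35 [0.4598 0.2304 0.0639] foot z 0.0074 F [ 4.41  5.4  13.91] Ftool [  3.65   5.96 -13.9 ] w 0.0113 yawx 109.43
slot - foot, tool mm [ -0.48  -0.23 -16.64]
tool z [-8.0e-04  1.8e-03 -1.0e+00]
axis at collar rel opening, tray x,y mm [1.74 0.22] slot x at +2.2; foot [1.69 0.22] F tray [-3.7  5.9] M [ 0.63 -1.01  0.11]
tilt fix rotvec tool [-0.0002 -0.002  -0.    ]
foot shift tool mm [-0.51 -0.23 -0.  ] turn left rad 0.02
```

The turn is within 0.02 rad of the end, and the foot is at about 7.5 mm. Now I'll let it rise gently into the groove.

>>> {"api": "servo_tool", "payload": {
  "plan": [
    [0, 0, 0.02, -0.0002, 0, 0, 0],
    [0, 0, 0, 0, 0, -0.001, 0],
    [0, 0, 0, 0, 0, -0.001, 0],
    [0, 0, 0, 0, 0, -0.001, 0],
    [0, 0, 0, 0, 0, 0, 0]
  ]
}}

```text
time_s: 15.98
ee_pos: [0.4597, 0.2302, 0.0662]
tool_rot: [0.586, 0.811, 0.0, -0.001]
contact_force: [6.2, 6.4, 11.5]
width: 0.0106
finger_force: 60.6
```

```bash
python3 s.py
```

```text
t 15.975 [0.4597 0.2302 0.0662] foot z 0.0097 F [ 6.24  6.44 11.48] Ftool [  4.18   7.94 -11.48] w 0.0106 yawx 108.31
slot - foot, tool mm [ -0.39  -0.02 -14.31]
tool z [-0.0015  0.0019 -1.    ]
axis at collar rel opening, tray x,y mm [1.84 0.03] slot x at +2.2; foot [1.78 0.01] F tray [-4.2  7.9] M [ 0.75 -1.16  0.11]
tilt fix rotvec tool [-0.0008 -0.0023  0.    ]
foot shift tool mm [-0.42 -0.01 -0.  ] turn left rad 0.001
```

>>> {"api": "servo_tool", "payload": {
  "plan": [
    [0, 0, 0, 0.0001, 0.0004, -0.0005, 0],
    [0, 0, 0, 0.0001, 0.0004, -0.0005, 0],
    [0, 0, 0, 0, 0, -0.0008, 0],
    [0, 0, 0, 0, 0, -0.0008, 0],
    [0, 0, 0, 0, 0, 0, 0]
  ]
}}

```text
time_s: 16.6
ee_pos: [0.4592, 0.23, 0.0676]
tool_rot: [0.586, 0.811, -0.001, -0.002]
contact_force: [5.4, 4.9, 9.4]
width: 0.0116
finger_force: 60.1
```

```bash
python3 s.py
```

```text
t 16.6 [0.4592 0.23   0.0676] foot z 0.0111 F [5.37 4.88 9.4 ] Ftool [ 2.96  6.59 -9.42] w 0.0116 yawx 108.3
slot - foot, tool mm [ -0.31   0.67 -12.92]
tool z [-4.7e-03  3.0e-04 -1.0e+00]
axis at collar rel opening, tray x,y mm [ 1.91 -0.61] slot x at +2.2; foot [ 1.86 -0.72] F tray [-3.   6.6] M [ 0.67 -1.05  0.11]
tilt fix rotvec tool [-0.0044 -0.0018 -0.    ]
foot shift tool mm [-0.34  0.72 -0.  ] turn left rad 0.001
```

>>> {"api": "servo_tool", "payload": {
  "plan": [
    [-0.002, -0.001, 0, 0.0002, 0.0004, -0.0004, 0],
    [-0.002, -0.001, 0, 0, 0.0004, -0.0004, 0],
    [0, 0, 0, 0, 0.0002, -0.0004, 0],
    [0, 0, 0, 0, 0.0002, -0.0004, 0],
    [0, 0, 0, 0, 0, 0, 0]
  ]
}}

```text
time_s: 17.23
ee_pos: [0.4592, 0.2301, 0.0682]
tool_rot: [0.586, 0.811, -0.002, -0.001]
contact_force: [3.0, 4.4, 7.6]
width: 0.0111
finger_force: 60.0
```

```bash
python3 s.py
```

```text
t 17.225 [0.4592 0.2301 0.0682] foot z 0.0117 F [2.98 4.37 7.57] Ftool [ 3.21  4.17 -7.59] w 0.0111 yawx 108.29
slot - foot, tool mm [ -0.27   0.6  -12.26]
tool z [-0.0032 -0.0016 -1.    ]
axis at collar rel opening, tray x,y mm [ 1.92 -0.55] slot x at +2.2; foot [ 1.94 -0.64] F tray [-3.2  4.2] M [ 0.61 -0.84  0.12]
tilt fix rotvec tool [-0.0035  0.0005 -0.    ]
foot shift tool mm [-0.26  0.64 -0.  ] turn left rad 0.001
```

>>> {"api": "servo_tool", "payload": {
  "plan": [
    [0, 0, 0, 0, 0.0004, -0.0004, 0],
    [0, 0, 0, 0, 0.0003, -0.0004, 0],
    [0, 0, 0, 0, 0.0002, -0.0004, 0],
    [0, 0, 0, 0, 0, -0.0004, 0],
    [0, 0, 0, 0, 0, 0, 0]
  ]
}}

```text
time_s: 17.85
ee_pos: [0.4592, 0.23, 0.0686]
tool_rot: [0.586, 0.81, -0.003, -0.002]
contact_force: [4.8, 3.7, 4.4]
width: 0.0112
finger_force: 59.4
```

```bash
python3 s.py
```

```text
t 17.85 [0.4592 0.23   0.0686] foot z 0.0121 F [4.76 3.71 4.38] Ftool [ 2.03  5.65 -4.42] w 0.0112 yawx 108.28
slot - foot, tool mm [ -0.21   0.74 -11.86]
tool z [-0.0056 -0.0023 -1.    ]
axis at collar rel opening, tray x,y mm [ 1.98 -0.65] slot x at +2.2; foot [ 1.99 -0.81] F tray [-2.   5.7] M [ 0.82 -1.08  0.1 ]
tilt fix rotvec tool [-0.0061  0.0004 -0.    ]
foot shift tool mm [-0.21  0.81 -0.  ] turn left rad 0.0
```

>>> {"api": "servo_tool", "payload": {
  "plan": [
    [-0.003, 0, 0, 0, 0.0005, -0.0003, 0],
    [-0.003, 0, 0, 0, 0.0005, -0.0003, 0],
    [0, 0, 0, 0, 0.0004, -0.0002, 0],
    [0, 0, 0, 0, 0, 0, 0],
    [0, 0, 0, 0, 0, 0, 0]
  ]
}}

```text
time_s: 18.48
ee_pos: [0.4592, 0.23, 0.0687]
tool_rot: [0.586, 0.81, -0.002, -0.001]
contact_force: [4.3, 4.2, 3.6]
width: 0.0111
finger_force: 59.5
```

```bash
python3 s.py
```

```text
t 18.475 [0.4592 0.23   0.0687] foot z 0.0122 F [4.25 4.17 3.57] Ftool [ 2.62  5.33 -3.59] w 0.0111 yawx 108.28
slot - foot, tool mm [ -0.2    0.68 -11.84]
tool z [-0.0035 -0.0018 -1.    ]
axis at collar rel opening, tray x,y mm [ 1.99 -0.63] slot x at +2.2; foot [ 2.   -0.73] F tray [-2.6  5.3] M [ 0.82 -0.87  0.15]
tilt fix rotvec tool [-0.0039  0.0006 -0.    ]
foot shift tool mm [-0.2   0.73 -0.  ] turn left rad 0.0
```

The foot has seated: z stays at 12.2 mm while the lifting load falls. I'll release and withdraw straight up.

>>> {"api": "servo_tool", "payload": {
  "plan": [
    [0, 0, 0, 0, 0, 0, 0.013],
    [0, 0, 0, 0, 0, 0, 0.02],
    [0, 0, 0, 0, 0, 0, 0.035],
    [0, 0, 0, 0, 0, 0, 0.045],
    [0, 0, 0, 0, 0, 0, 0.045]
  ]
}}

```text
time_s: 19.1
ee_pos: [0.4567, 0.2285, 0.0671]
tool_rot: [0.586, 0.81, -0.005, -0.002]
contact_force: [-0.3, 0.3, -0.1]
width: 0.0447
finger_force: 0.0
```

```bash
python3 s.py|head -1; python3 - <<'E'
from h import *
d=grab('wrist','w6.png')
cv2.imwrite('pics/c6.png',cv2.resize(d['img'][60:330,120:400],None,fx=2,fy=2)[:,:,::-1])
E
```

```text
t 19.1 [0.4567 0.2285 0.0671] foot z 0.0106 F [-0.32  0.3  -0.06] Ftool [ 0.38 -0.21  0.07] w 0.0447 yawx 108.28
```

>>> {"api": "servo_tool", "payload": {
  "plan": [
    [0, 0, 0, 0, 0, -0.005, 0.045],
    [0, 0, 0, 0, 0, -0.015, 0.045],
    [0, 0, 0, 0, 0, -0.025, 0.045],
    [0, 0, 0, 0, 0, -0.03, 0.045],
    [0, 0, 0, 0, 0, -0.02, 0.045]
  ]
}}

```text
time_s: 19.77
ee_pos: [0.4588, 0.2295, 0.1658]
tool_rot: [0.586, 0.81, -0.003, -0.001]
contact_force: [0.6, 0.7, -0.2]
width: 0.045
finger_force: 0.0
```

```bash
python3 s.py|head -1; python3 - <<'E'
from h import *
d=grab('wrist','w7.png');s=grab('side','s7.png')
a=cv2.resize(d['img'][60:330,120:400],None,fx=1.45,fy=1.45,interpolation=2);b=cv2.resize(s['img'][240:340,210:310],(391,391),interpolation=2)
cv2.imwrite('pics/c7.png',np.hstack([a[:391],b])[:,:,::-1])
E
```

```text
t 19.775 [0.4588 0.2295 0.1658] foot z 0.1093 F [ 0.62  0.72 -0.24] Ftool [0.49 0.81 0.23] w 0.045 yawx 108.28
```

View pics/c7.png

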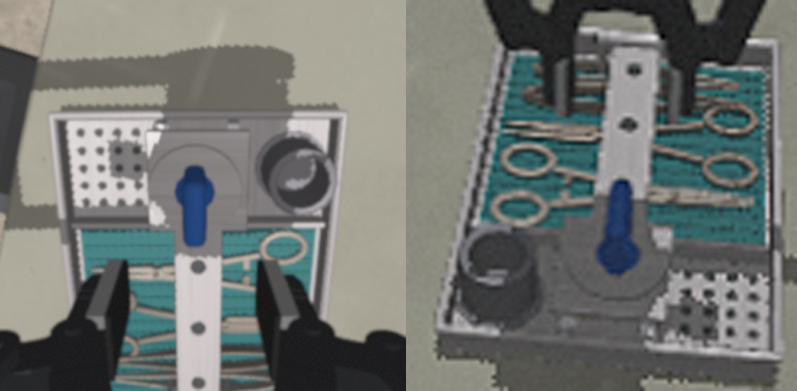

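The picture shows the toggle standing upright in the opening at crop (195,195). Its grip lies along the bar and its collar is flat on the plate, and the gripper is clear. It seated at foot z of about 12 mm, so I'll hand it in.

```bash
python3 -c "
from h import *
print(order.sign_off())"
```

```text
the job is handed in; nothing more can be done
None
```

I handed the job in with the bar locked: the toggle stands upright along the bar, turned a quarter turn clockwise, its foot about 12 mm above the table and the gripper clear; measured tool forces stayed around 15 N, and no verdict was returned.

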